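# Free the parcel gauge's head and close it on the carton

### The job

Measure the carton on the parcel gauge: pull up the T-handle of the spring plunger that locks the sliding head and twist it clockwise into its rest notch so that it stays up by itself, without hauling hard against the end of its stroke. Then slide the head along the rail until the carton lies square and snug between the head's jaw and the fixed end plate, touching both, feeling it home gently so as not to crush the cardboard. Let go and leave the head there with the plunger still parked and the other things on the bench where they are.

Things in the scene. Friction and masses are not known exactly. Their poses are not given: they have to be found in the camera images.
- gauge: parcel-length gauge bolted to the bench: grey bed 240 x 560 mm, 16 mm thick, origin at the centre of its underside on the table. Its y axis runs along the slotted aluminium rail, from the sliding head (at the -y end) to the fixed end plate (at +y). The rail's centre line lies 85 mm to the -x side (the robot's side) of the bed's centre, its top is at z = 34 mm, with a slot every 40 mm, 9.5 mm long
- end_face (a point): foot of the fixed end plate's flat inner face, on the bed's top; the plate is 190 mm wide, its top 96 mm above the table. Axes as the gauge's
- head (a joint): travel of the sliding head along the rail (m): 0 at home, where the plunger's pin sits in a slot, growing towards the end plate, free up to 0.30. Grey carriage 66 x 80 mm, top at z = 58 mm. It slides stiffly (about 1.5 N of friction) and stays where it is left; it may be moved by its T-handle or by pushing the back of its jaw or carriage
- jaw: the head's aluminium jaw plate that reaches across the bed, 10 mm thick, top at z = 85 mm, with two ribs behind it. Origin on the rail line at table height, below the plunger's axis; axes as the gauge's; the jaw's flat face lies 45 mm from it in +y
- jaw_face (a point): point at the foot of the jaw's flat face (the face looks to +y of the gauge), above the bed's middle
- plunger (a joint): lift of the sprung plunger (m): 0 with the pin 5.5 mm down in the rail's slot (locked). The spring pulls it down with 7 N at 0 and about 12 N at 10 mm. Its cross pin clears the land of the bushing's crown above 9 mm, and the stroke ends at a hard stop at 10.5 mm. In the rest notch it sits at 7 mm, pin 1.5 mm clear of the rail. Let go on the land (9 mm) it is only perched, not parked; over the slot it springs back down
- tee (a joint): turn of the T-handle (rad), clockwise seen from above: 0 = bar along the rail, cross pin in the deep slot of the crown (locked); from about 0.3 to 0.9 a land; the rest notch, 2 mm deep, has its middle near 1.22 (70 degrees): the pin drops into it between about 1.1 and 1.3, where a wall stops it. It cannot turn the other way
- tee_grip (a point): centre of the T-handle's black bar, 48 mm long, 14 mm wide, 16 mm high, and 112 mm above the table when locked; the bar lies along this point's y axis. Below it a 10 mm stem stands free for 20 mm above the crown, whose walls rise to z = 84 mm
- bushing: steel bushing of the plunger on top of the carriage, 40 mm across, with the crown of slots and notches the cross pin rides in
- collar: collar on the plunger inside the carriage; it meets the bushing at the end of the stroke
- carton: closed cardboard carton, 118 mm wide, 70 mm high, about 0.4 kg, lying on the bed between jaw and end plate, a little askew, its long side (its y axis) along the gauge. Its length is what is being measured: it is known only to lie between 140 and 160 mm. Origin at the centre of its underside
- bearing: steel ball bearing, 62 mm across, 16 mm high, lying on the bed behind the jaw: leave it alone
- screwdriver: screwdriver lying on the bench at the gauge's robot side: leave it alone
- wrench: wrench lying on the bench just beyond the gauge: leave it alone
- tape_roll: roll of tape, 104 mm across, on the bench: leave it alone
- pulley: dark steel belt pulley, 68 mm across, on the bench: leave it alone
- parts_carton: small open carton, 130 x 170 x 75 mm, on the bench: leave it alone
- marker: marker pen, 125 mm long, lying on the bench at the gauge's robot side: leave it alone
Things that resemble listed ones, but are neither listed nor needed, are in the scene too. What is shaped like the carton but blue or orange is not meant.

How it is judged:
By the outcome, as a careful person would: the job done as asked, in the order asked, and still so for the second after the job is handed in, with the robot touching nothing.
It also fails if it takes over 61 s, if anything falls off the work surface, if the arm or the gripper's body presses on something with over 40 N, if the wrist force passes 120 N, or if a joint passes its speed limit or range.

### The arm

A 7-joint arm with a two-finger parallel gripper is mounted at the origin on the work surface. World frame = base frame: x ahead of the robot, y to its left, z up, the work surface at z = 0. Lengths are in mm, angles in rad, forces in N, time in s.
With the tool pointing down it reaches from about 350 to 900 mm from the base axis. Payload 19.9 kg.
Tool frame: the origin (TCP) lies on the centre line of the jaws, within the pads' length; the fingertips stand 25 mm ahead of it and the grasp point (between the pads) lies 6 mm ahead of it; z points along the fingers, y is the direction in which the jaws open and shut (so a half turn about z gives the same grasp; the last joint's range is limited). The gripper opens to 94 mm and grips with 3 to 60 N. Pads are 16 mm wide; open, the fingers measure 119 mm over their backs; the gripper's body (75 mm by 177 mm) begins 78 mm behind the grasp point.
Start: joints at [-1.206, 0.417, -0.01, 1.614, 0.005, 1.111, -0.053], TCP at [247.283, 573.979, 230.425] pointing down, gripper open.
Joint ranges: [-2.81, 2.81], [-0.39, 2.02], [-1.27, 1.25], [0.06, 2.57], [-1.19, 4.33], [0.19, 2], [-2.82, 2.82]. Speed limits (rad/s): [1.89, 1.89, 2.39, 2.39, 3.01, 3.01, 3.01].

### API

Orientations are given as a unit quaternion [x, y, z, w].
In Python, from cell import bot, snapshot gives the robot as it stands.
- The arm moves only by the tool play_rows, never from a script. Its argument "deltas" is a list of rows, each a list of 7 numbers: the turn, a rotation vector about the world's x, y, z in rad, then the shift along the world's x, y, z in mm, then the finger opening in mm, from 0 to 94. A call has exactly 8 rows; each row shifts and turns the commanded pose from where the row before left it; what a row does not reach is not made up. A row lasts 1/10 s, in which the tool goes at most 50 mm and 8.59 degrees, less where a joint would pass 70% of its speed; a pose out of reach is approached as far as the arm can. A call is refused whole if a number of a shift passes 50 or a number of a turn 0.15, either way. A call with a gripper value outside its range is refused whole. The fingers move at their own pace and stop on an object; "squeeze" is the grip in N (left out, the last holds). Time passes only in rows, so rows that do not move let the fingers close, or fill a call up. It gives the time, the measured TCP pose, the force and the opening at its end, in the units of the state.
- bot.read_state(): the state, without advancing time (a new reading comes with each control period).
- snapshot(name): name is "scene" or "top" or "wrist"; returns a dict with "pixels" (384x512x3 uint8, red, green, blue), "range_z" (384x512 float32, mm along the optical axis (not along the pixel's ray), 0 where there is no reading), "fx", "fy", "cx", "cy" (pixels), "extrinsics" (4x4, takes a point from world to camera coordinates). Camera axes: x right, y down, z forward; pixel columns grow to the right and rows downward; lengths in mm; the calibration is good to about 2 mm. A picture is of the moment at which its call begins.
- bot.finish_job(): hands the job in, once; it reports no verdict.
The state is a dict: "clock": time; "joints": joint angles; "joint_velocities": joint speeds; "tau": joint torques, N m; "tcp_pos": TCP position; "ee_rot": TCP orientation; "ft_force": force on the tool from outside, world axes, zero at the start; "torque": the same for the moment, N m; "opening": finger opening in mm.
Only numpy, scipy, OpenCV 4.12 (cv2) and the standard library are available. Lean on these libraries where they do the work, as an engineer would, in place of code of your own. Each camera call takes 0.05 s, during which the arm holds its last target.

## Working session

There is one attempt and no reset: what is moved stays moved. The work goes in short steps, Python scripts to look and compute and a tool call to move; the robot and the scene stay as the last step left them, time stands still between calls to the robot, and variables do not carry over. Pictures are saved under pics/ and viewed, and the job is handed in when it is done.

Besides the shell and the picture viewer there is one more tool, called after "Request:" by a JSON object that holds its "name" and its "arguments", one argument or row to a line. play_rows: Moves the arm, as the interface text tells. Its arguments: {"type":"object","properties":{"deltas":{"type":"array","items":{"type":"array","items":{"type":"number"}}},"squeeze":{"type":"number"}},"required":["deltas"]}

```bash
mkdir -p pics; ls; cat > h.py <<'E'
import numpy as np,cv2
from cell import bot,snapshot
def save(s,n,crop=None,scale=1):
    im=s["pixels"][:,:,::-1].copy()
    if crop: r0,r1,c0,c1=crop; im=im[r0:r1,c0:c1]
    im=cv2.resize(im,None,fx=scale,fy=scale,interpolation=cv2.INTER_CUBIC); cv2.imwrite("pics/"+n+".png",im)
def pts(s):
    z=s["range_z"]; h,w=z.shape; u,v=np.meshgrid(np.arange(w),np.arange(h))
    P=np.stack([(u-s["cx"])/s["fx"]*z,(v-s["cy"])/s["fy"]*z,z],-1)
    E=s["extrinsics"]; W=(P-E[:3,3])@E[:3,:3]
    W[z==0]=np.nan; return W
E
python3 - <<'E'
from h import *
for n in ["scene","top"]:
    s=snapshot(n); save(s,n+"0",scale=1.5); np.savez("/tmp/"+n+"0.npz",**s)
    E=s["extrinsics"]; print(n,-E[:3,:3].T@E[:3,3],s["fx"])
st=bot.read_state(); print(st)
E
```

```text
pics
scene [ 948.39528653 -546.32065639  977.18919608] 361.23815626650094
top [ 369.88049422  -14.905745   1371.61776488] 400.6610554814527
{'clock': 0.1, 'joints': array([-1.20552168,  0.41789586, -0.01032726,  1.61411472,  0.00471568,
        1.11068432, -0.05299975]), 'joint_velocities': array([ 0.00042404, -0.00064046,  0.00133808, -0.00101767, -0.00039219,
       -0.0012804 ,  0.00080218]), 'tau': array([ 3.36856268e-03, -8.52564454e+01,  6.40548225e-01, -4.26690996e+01,
       -4.88104241e-02,  1.62114826e-02,  4.55869190e-05]), 'tcp_pos': array([247.1571839 , 573.71716303, 229.89889966]), 'ee_rot': array([ 2.01969650e-01,  9.79391633e-01, -5.35355726e-04, -6.49979893e-05]), 'ft_force': array([-0.1451044 ,  0.28887983,  0.06876605]), 'torque': array([ 0.05894693, -0.0191611 , -0.04273215]), 'opening': 93.6473810583021}
```

View pics/scene0.png

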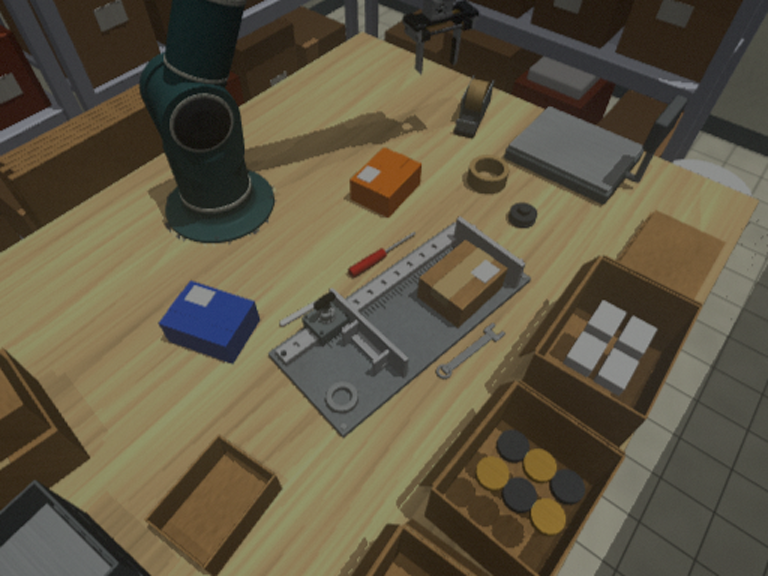

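View pics/top0.png

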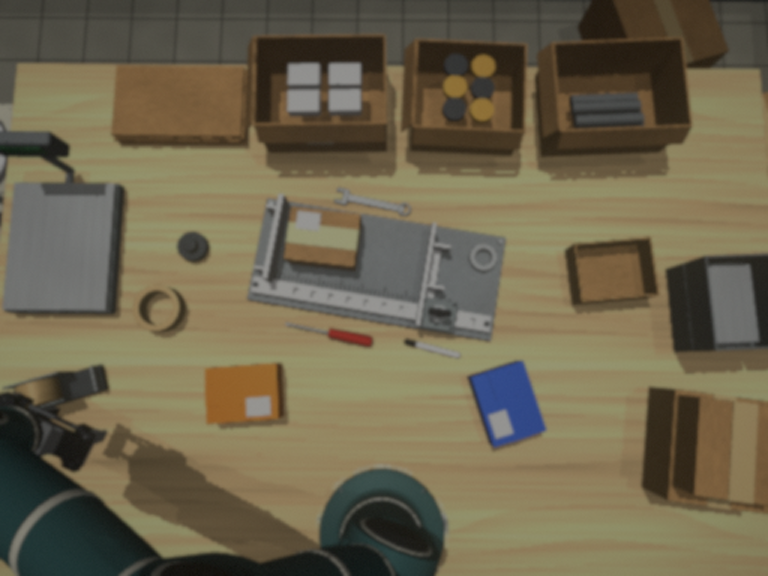

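The scene view shows the gauge at (400,330), with the T-handle at (322,302) and the carton at (462,278). In the top view the handle is at (440,312) and the carton at (323,240).

Lookalikes for the carton, in top-view pixels:
- Orange box at (243,393): excluded by colour.
- Blue box at (507,404): excluded by colour.
- Brown closed box at (180,105): excluded because it is off the gauge.
- Open parts box at (612,272): excluded because it is open and off the gauge.

Lookalikes for the T-handle are the marker (432,348) and the pulley (192,247). My choices are the brown taped box on the bed and the black bar on the carriage. I'll measure them in a close crop.

```bash
python3 - <<'E'
from h import *
s=dict(np.load("/tmp/top0.npz")); W=pts(s)
save(s,"topcrop",(120,240,150,350),4)
sc=dict(np.load("/tmp/scene0.npz")); save(sc,"scenecrop",(130,300,170,370),4)
Z=W[:,:,2]
hsv=cv2.cvtColor(s["pixels"],cv2.COLOR_RGB2HSV)
roi=np.zeros(Z.shape,bool); roi[125:232,160:345]=1
def rect(m,name):
    p=W[m][:,:2].astype(np.float32); r=cv2.minAreaRect(p); print(name,m.sum(),r, np.nanmedian(Z[m])); return r
bed=roi&(Z>8)&(Z<24); rect(bed,"bed<24")
allg=roi&(Z>9); 
n,l,st,_=cv2.connectedComponentsWithStats(allg.astype(np.uint8)); k=1+np.argmax(st[1:,4]); r=rect(l==k,"gauge"); print(cv2.boxPoints(r))
car=roi&(Z>62)&(Z<78); n,l,st,c=cv2.connectedComponentsWithStats(car.astype(np.uint8)); 
for i in range(1,n):
    if st[i,4]>30: rect(l==i,"z62-78 %s"%c[i])
hi=roi&(Z>98)&(Z<120); 
n,l,st,c=cv2.connectedComponentsWithStats(hi.astype(np.uint8)); 
for i in range(1,n):
    if st[i,4]>3: rect(l==i,"z>98 %s"%c[i]); print(W[l==i].mean(0))
m=roi&(Z>80)&(Z<98); n,l,st,c=cv2.connectedComponentsWithStats(m.astype(np.uint8)); 
for i in range(1,n):
    if st[i,4]>8: rect(l==i,"z80-98 %s"%c[i])
Ws=pts(sc); zz=Ws[:,:,2]; m=(zz>98)&(zz<125)&(np.abs(Ws[:,:,0]-420)<120)&(Ws[:,:,1]<150)&(Ws[:,:,1]>-250); print("scene tee",m.sum(),Ws[m].mean(0),Ws[m].min(0),Ws[m].max(0)); rect2=cv2.minAreaRect(Ws[m][:,:2].astype(np.float32)); print(rect2)
E
```

```text
bed<24 6738 ((585.6070556640625, 15.132537841796875), (369.6500549316406, 626.7719116210938), 0.5246918201446533) 16.771828108681675
gauge 11305 ((579.8936157226562, 19.5103759765625), (560.4364013671875, 243.242919921875), 80.75556945800781) 20.455896481969557
[[ 414.83566 -237.53024]
 [ 654.9193  -276.6064 ]
 [ 744.95154  276.551  ]
 [ 504.86792  315.62717]]
z62-78 [293.84375 163.1875 ] 32 ((623.7734985351562, -124.70184326171875), (39.10140609741211, 7.759158611297607), 81.7330093383789) 70.60001647034531
z62-78 [289.64705882 190.44117647] 34 ((532.8726196289062, -109.80938720703125), (37.02030563354492, 8.21900749206543), 80.46714782714844) 70.6939065939631
z>98 [183.4 138.4] 5 ((696.6778564453125, 238.43746948242188), (3.1435160636901855, 10.82644271850586), 70.85733795166016) 98.78774533437543
[696.88068722 237.98009293  99.04668619]
z>98 [184.5 142. ] 6 ((686.2528686523438, 234.7229766845703), (6.734207630157471, 10.893402099609375), 88.04810333251953) 99.21961370744943
[684.6726386  233.8039842   99.94389214]
z>98 [182.75 146.75] 4 ((668.9229736328125, 238.69227600097656), (7
[... 1994 characters left out ...]
157.        ] 1676 ((639.79833984375, 138.2474365234375), (155.5346221923828, 119.22770690917969), 84.15064239501953) 87.15196169716549
z80-98 [283.26511628 182.06046512] 215 ((559.3380737304688, -88.71916198730469), (10.02303695678711, 226.1995391845703), 80.98735046386719) 85.63926007389496
z80-98 [288.58333333 211.41666667] 12 ((463.33160400390625, -104.8062744140625), (20.411455154418945, 6.1801347732543945), 54.590782165527344) 85.35226949681976
scene tee 102 [ 476.25657537 -117.73561866  116.39707844] [ 463.50595279 -139.51083226   99.58536141] [483.45419957 -92.39240888 123.77573153]
((474.27728271484375, -115.40750885009766), (47.872047424316406, 15.40837574005127), 80.5059814453125)
```

View pics/topcrop.png

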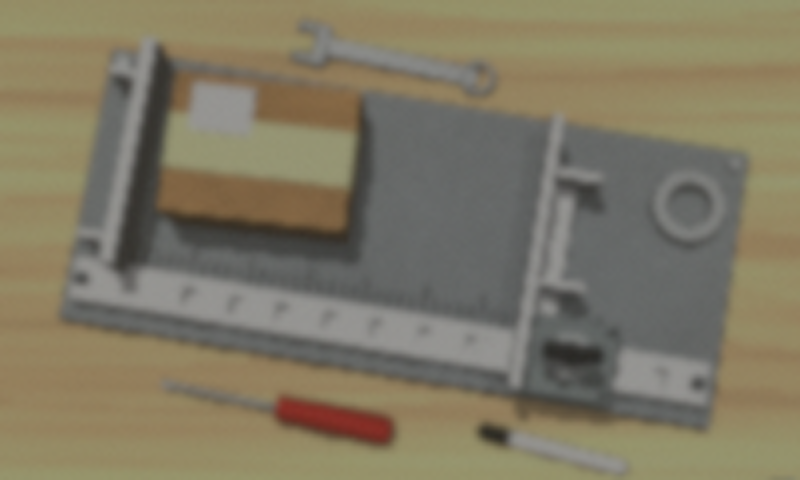

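View pics/scenecrop.png

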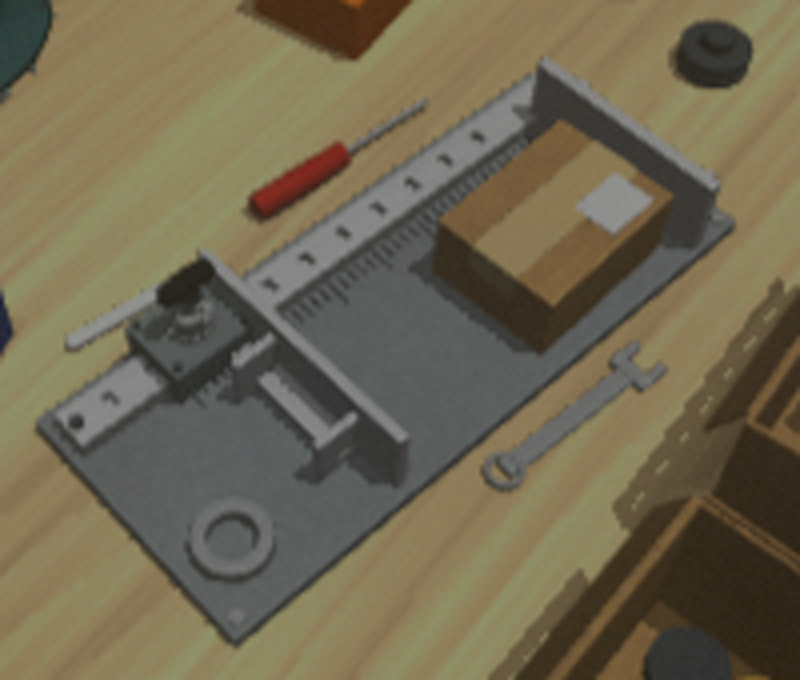

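Both crops confirm the choice: the black T-bar sits on the grey carriage (scene crop 185,285) and the taped brown carton on the bed (550,210). 

- **Gauge:** yaw is about -9.1°, bed centre (580,19.5). It measures 560x243 mm against 560x240 given.
- **Tee:** depth puts it at (474,-115). From the gauge geometry it should be at (472,-115), so the two agree.
- **Gap from jaw to plate:** about 328 mm.

Next I move above the handle.

Request:
{"name": "play_rows", "arguments": {
  "deltas": [
    [0,0,-0.083,14.1,-43,-1.9,60],
    [0,0,-0.083,14.1,-43,-1.9,60],
    [0,0,-0.083,14.1,-43,-1.9,60],
    [0,0,-0.083,14.1,-43,-1.9,60],
    [0,0,-0.083,14.1,-43,-1.9,60],
    [0,0,-0.083,14.1,-43,-1.9,60],
    [0,0,-0.083,14.1,-43,-1.9,60],
    [0,0,-0.083,14.1,-43,-1.9,60]
  ]
}}

```text
clock: 0.9
tcp_pos: [360.2, 228.2, 215.1]
ee_rot: [0.512, 0.859, 0.0, -0.0]
ft_force: [1.1, 0.0, -1.0]
opening: 59.7
```

Request:
{"name": "play_rows", "arguments": {
  "deltas": [
    [0,0,-0.083,14.1,-43,-1.9,40],
    [0,0,-0.083,14.1,-43,-1.9,40],
    [0,0,-0.083,14.1,-43,-1.9,40],
    [0,0,-0.083,14.1,-43,-1.9,40],
    [0,0,-0.083,14.1,-43,-1.9,40],
    [0,0,-0.083,14.1,-43,-1.9,40],
    [0,0,-0.083,14.1,-43,-1.9,40],
    [0,0,-0.083,14.1,-43,-1.9,40]
  ]
}}

```text
clock: 1.7
tcp_pos: [473.1, -115.8, 200.0]
ee_rot: [0.764, 0.646, 0.0, 0.0]
ft_force: [0.2, 0.7, 0.4]
opening: 40.0
```

```bash
cat >> h.py <<'E'
from scipy.spatial.transform import Rotation as Ro
def show():
    st=bot.read_state(); y=Ro.from_quat(st["ee_rot"]).as_matrix()
    print("t%.2f"%st["clock"],"tcp",st["tcp_pos"].round(2),"ydir deg %.2f"%np.degrees(np.arctan2(y[1,1],y[0,1])),"z",y[:,2].round(4),"F",st["ft_force"].round(2),"M",st["torque"].round(2),"op %.1f"%st["opening"],"q",st["joints"].round(2))
    return st
E
python3 - <<'E'
from h import *
show(); s=snapshot("wrist"); save(s,"wrist1",scale=1.5); np.savez("/tmp/w1.npz",**s)
W=pts(s); Z=W[:,:,2]; 
m=(Z>108)&(Z<126)&(np.hypot(W[:,:,0]-473,W[:,:,1]+115)<45)
print(m.sum(),W[m].mean(0)); print(cv2.minAreaRect(W[m][:,:2].astype(np.float32)))
v,u=np.nonzero(m); print(u.min(),u.max(),v.min(),v.max())
E
```

```text
t1.70 tcp [ 473.05 -115.77  199.98] ydir deg -9.57 z [ 1.e-04  1.e-04 -1.e+00] F [0.25 0.66 0.36] M [ 0.01  0.01 -0.01] op 40.0 q [-0.39  0.24  0.65  2.   -0.18  0.96  0.18]
1209 [ 474.44237717 -115.50116309  119.57894012]
((474.19683837890625, -116.78569030761719), (47.25583267211914, 13.983001708984375), 81.15302276611328)
247 266 172 236
```

View pics/wrist1.png

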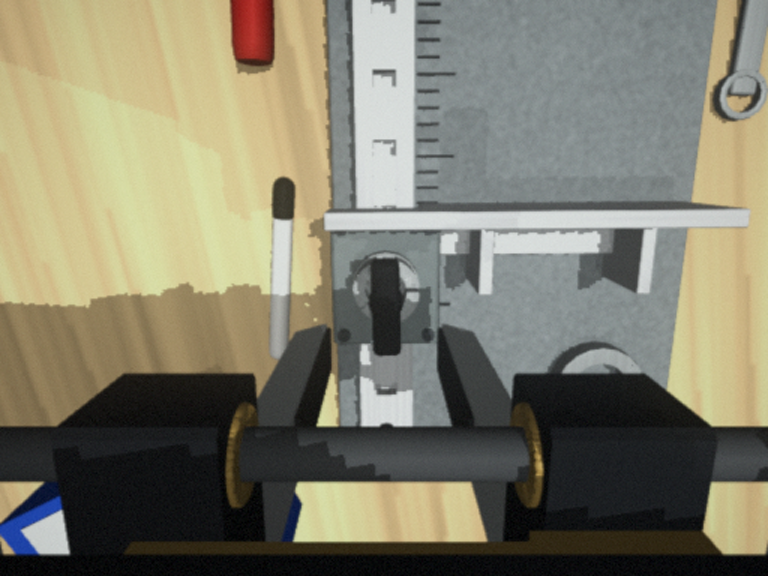

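The wrist view shows the black tee bar at (385,305), centred between the fingers, which agrees with the other cameras at (474.2,-116) and yaw -8.9°. I'll descend and grip.

Request:
{"name": "play_rows", "arguments": {
  "deltas": [
    [0,0,0.012,1,0,-12,40],
    [0,0,0,0,0,-12,40],
    [0,0,0,0,0,-12,40],
    [0,0,0,0,0,-12,40],
    [0,0,0,0,0,-12,40],
    [0,0,0,0,0,-10,40],
    [0,0,0,0,0,-8,40],
    [0,0,0,0,0,-4,40]
  ],
  "squeeze": 25
}}

```text
clock: 2.55
tcp_pos: [473.7, -114.0, 117.2]
ee_rot: [0.759, 0.651, -0.0, -0.0]
ft_force: [-0.7, -0.3, -0.7]
opening: 40.0
```

Request:
{"name": "play_rows", "arguments": {
  "deltas": [
    [0,0,0,0,0,0,30],
    [0,0,0,0,0,0,22],
    [0,0,0,0,0,0,18],
    [0,0,0,0,0,0,15],
    [0,0,0,0,0,0,12],
    [0,0,0,0,0,0,10],
    [0,0,0,0,0,0,10],
    [0,0,0,0,0,0,10]
  ],
  "squeeze": 25
}}

```text
clock: 3.35
tcp_pos: [474.2, -114.1, 118.2]
ee_rot: [0.759, 0.651, 0.0, 0.0]
ft_force: [0.3, -0.5, 5.8]
opening: 13.8
```

```bash
python3 - <<'E'
from h import *
show(); s=snapshot("wrist"); save(s,"wrist2",scale=1.5)
E
```

```text
t3.35 tcp [ 474.17 -114.05  118.25] ydir deg -8.71 z [ 5.e-04 -1.e-04 -1.e+00] F [ 0.33 -0.5   5.81] M [-0.01 -0.09  0.03] op 13.8 q [-0.32  0.37  0.59  2.06 -0.29  0.78  0.29]
```

View pics/wrist2.png

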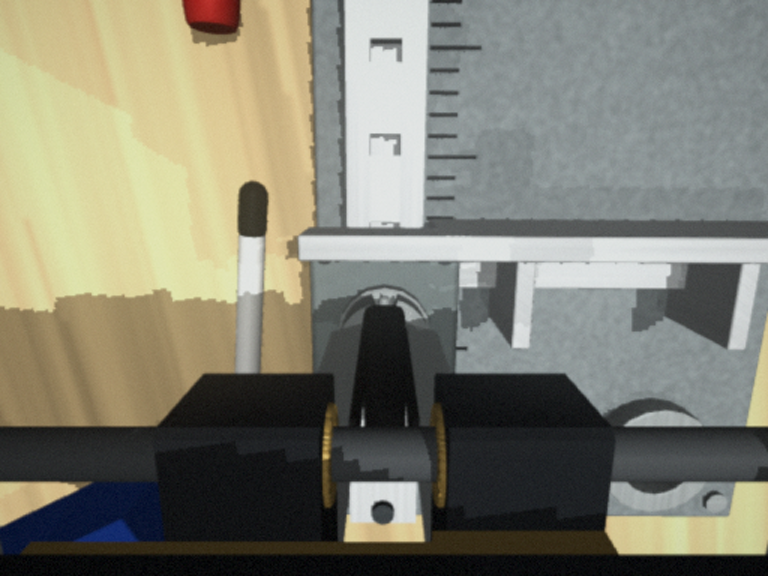

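The wrist view shows the bar held between the pads (385,380), opening 13.8 mm. Now a measured lift.

Request:
{"name": "play_rows", "arguments": {
  "deltas": [
    [0,0,0,0,0,1.5,10],
    [0,0,0,0,0,1.5,10],
    [0,0,0,0,0,1.5,10],
    [0,0,0,0,0,1.5,10],
    [0,0,0,0,0,1,10],
    [0,0,0,0,0,1,10],
    [0,0,0,0,0,0,10],
    [0,0,0,0,0,0,10]
  ],
  "squeeze": 35
}}

```text
clock: 4.2
tcp_pos: [473.8, -114.0, 126.0]
ee_rot: [0.759, 0.651, -0.0, -0.0]
ft_force: [3.3, 0.1, -11.6]
opening: 13.5
```

```bash
python3 - <<'E'
from h import *
show()
E
```

```text
t4.20 tcp [ 473.81 -114.01  125.97] ydir deg -8.71 z [-2.e-04  0.e+00 -1.e+00] F [  3.33   0.12 -11.58] M [-0.25 -0.99 -0.01] op 13.5 q [-0.33  0.36  0.6   2.06 -0.28  0.8   0.28]
```

Request:
{"name": "play_rows", "arguments": {
  "deltas": [
    [0,0,0,0,0,0.5,10],
    [0,0,0,0,0,0.5,10],
    [0,0,0,0,0,0.5,10],
    [0,0,0,0,0,0.2,10],
    [0,0,0,0,0,0,10],
    [0,0,0,0,0,0,10],
    [0,0,0,0,0,0,10],
    [0,0,0,0,0,0,10]
  ]
}}

```text
clock: 5.0
tcp_pos: [473.8, -114.0, 127.7]
ee_rot: [0.759, 0.651, -0.0, -0.0]
ft_force: [3.3, -0.8, -13.3]
opening: 13.8
```

```bash
python3 - <<'E'
from h import *
show()
E
```

```text
t5.00 tcp [ 473.83 -114.03  127.69] ydir deg -8.71 z [-2.e-04 -0.e+00 -1.e+00] F [  3.34  -0.77 -13.31] M [-0.27 -0.92  0.03] op 13.8 q [-0.33  0.36  0.6   2.06 -0.28  0.8   0.28]
```

Request:
{"name": "play_rows", "arguments": {
  "deltas": [
    [0,0,-0.08,0.2,0,0,10],
    [0,0,-0.08,0.2,0,0,10],
    [0,0,-0.08,0.1,0,0,10],
    [0,0,-0.08,0.1,-0.1,0,10],
    [0,0,-0.08,0.1,-0.1,0,10],
    [0,0,-0.08,0.1,-0.1,0,10],
    [0,0,0,0,0,0,10],
    [0,0,0,0,0,0,10]
  ]
}}

```text
clock: 5.8
tcp_pos: [475.0, -114.5, 127.8]
ee_rot: [0.892, 0.452, 0.0, 0.0]
ft_force: [4.9, -2.8, -13.5]
opening: 13.7
```

```bash
python3 - <<'E'
from h import *
show()
E
```

```text
t5.80 tcp [ 475.01 -114.47  127.82] ydir deg -36.22 z [ 6.e-04 -5.e-04 -1.e+00] F [  4.93  -2.8  -13.46] M [-0.62 -1.4  -0.03] op 13.7 q [-0.42  0.38  0.71  2.06 -0.34  0.82 -0.14]
```

Request:
{"name": "play_rows", "arguments": {
  "deltas": [
    [0,0,-0.1,0.2,-0.1,0,10],
    [0,0,-0.1,0.2,-0.1,0,10],
    [0,0,-0.1,0.1,-0.2,0,10],
    [0,0,-0.1,0.1,-0.2,0,10],
    [0,0,-0.1,0.1,-0.2,0,10],
    [0,0,-0.1,0.1,-0.2,0,10],
    [0,0,-0.1,0,-0.2,0,10],
    [0,0,0,0,0,0,10]
  ]
}}

```text
clock: 6.6
tcp_pos: [476.1, -115.6, 127.9]
ee_rot: [0.993, 0.117, 0.001, 0.0]
ft_force: [6.2, -2.0, -11.8]
opening: 13.8
```

```bash
python3 - <<'E'
from h import *
show();s=snapshot("wrist"); save(s,"wrist3",scale=1.5)
E
```

```text
t6.60 tcp [ 476.11 -115.65  127.91] ydir deg -76.53 z [ 1.1e-03 -6.0e-04 -1.0e+00] F [  6.17  -2.02 -11.77] M [-0.71 -1.55 -0.05] op 13.8 q [-0.55  0.44  0.88  2.06 -0.46  0.84 -0.73]
```

View pics/wrist3.png

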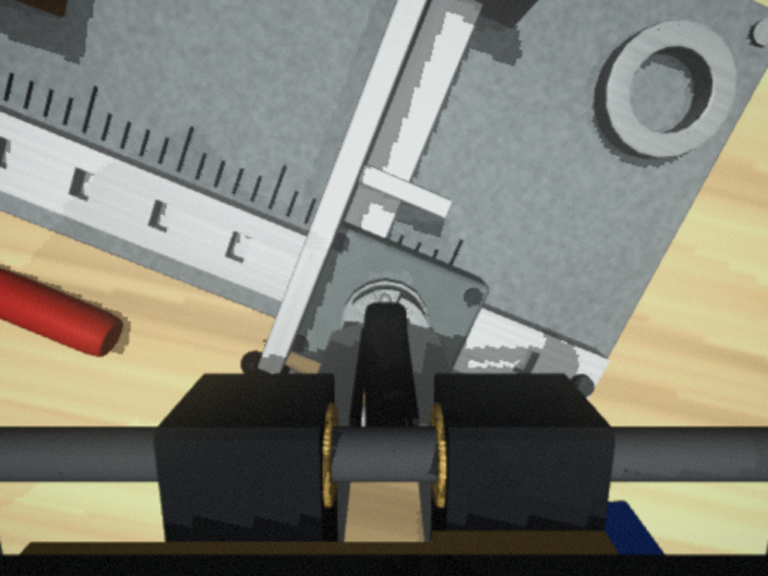

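The wrist view shows the bar turned about 68° relative to the rail (bar at 385,350), with the pin presumably still lifted. I'll add a touch more turn, then lower it into the notch.

Request:
{"name": "play_rows", "arguments": {
  "deltas": [
    [0,0,-0.03,0,0,0,10],
    [0,0,0,0,0,-0.5,10],
    [0,0,0,0,0,-0.5,10],
    [0,0,0,0,0,-0.5,10],
    [0,0,0,0,0,-0.5,10],
    [0,0,0,0,0,-0.4,10],
    [0,0,0,0,0,-0.2,10],
    [0,0,0,0,0,0,10]
  ]
}}

```text
clock: 7.45
tcp_pos: [476.1, -115.7, 125.4]
ee_rot: [0.995, 0.104, 0.001, 0.0]
ft_force: [6.0, -2.7, -11.3]
opening: 13.7
```

```bash
python3 - <<'E'
from h import *
show()
E
```

```text
t7.45 tcp [ 476.15 -115.71  125.43] ydir deg -78.03 z [ 1.3e-03 -3.0e-04 -1.0e+00] F [  5.95  -2.72 -11.34] M [-0.66 -1.52  0.01] op 13.7 q [-0.55  0.45  0.89  2.06 -0.47  0.84 -0.75]
```

Request:
{"name": "play_rows", "arguments": {
  "deltas": [
    [0,0,0,0,0,-0.3,10],
    [0,0,0,0,0,-0.3,10],
    [0,0,0,0,0,-0.3,10],
    [0,0,0,0,0,0,10],
    [0,0,0,0,0,0,10],
    [0,0,0,0,0,0,10],
    [0,0,0,0,0,0,10],
    [0,0,0,0,0,0,10]
  ]
}}

```text
clock: 8.25
tcp_pos: [476.3, -115.7, 124.8]
ee_rot: [0.995, 0.104, 0.001, 0.0]
ft_force: [4.8, -1.6, 5.1]
opening: 14.3
```

```bash
python3 - <<'E'
from h import *
show()
E
```

```text
t8.25 tcp [ 476.29 -115.73  124.84] ydir deg -78.04 z [ 1.7e-03 -1.0e-04 -1.0e+00] F [ 4.78 -1.64  5.09] M [-0.41 -1.07  0.  ] op 14.3 q [-0.54  0.45  0.88  2.06 -0.47  0.84 -0.75]
```

The force reversed at a lift of about 6.6–7 mm, so the pin is bottomed in the rest notch; on the land it would have stopped at 9 mm. I'll loosen the fingers and check that it stays.

Request:
{"name": "play_rows", "arguments": {
  "deltas": [
    [0,0,0,0,0,0,18],
    [0,0,0,0,0,0,24],
    [0,0,0,0,0,0,24],
    [0,0,0,0,0,0,24],
    [0,0,0,0,0,0,24],
    [0,0,0,0,0,0,24],
    [0,0,0,0,0,0,24],
    [0,0,0,0,0,0,24]
  ]
}}

```text
clock: 9.05
tcp_pos: [475.4, -115.5, 124.2]
ee_rot: [0.995, 0.104, -0.0, -0.0]
ft_force: [-0.5, 0.0, 0.3]
opening: 23.8
```

```bash
cat > look.py <<'E'
from h import *
import sys
n=sys.argv[1]
show(); s=snapshot("scene"); np.savez("/tmp/sc.npz",**s)
save(s,"sc"+n,(130,280,170,370),4)
w=snapshot("wrist"); save(w,"wr"+n,scale=1.5)
W=pts(s);Z=W[:,:,2]
yg=np.array([.158,.987]); xg=np.array([.987,-.158])
G=(W[:,:,:2]-[579.9,19.5]); gx=G@xg; gy=G@yg
c=s["pixels"].astype(int).max(2)
m=(Z>100)&(Z<135)&(np.abs(gx+85)<30)&(c<75)&(gy<180)
print("dark high",m.sum(), "z p95",np.percentile(Z[m],[5,50,95]),"gx,gy",np.median(gx[m]),np.median(gy[m]))
E
python3 look.py a
```

```text
t9.05 tcp [ 475.44 -115.5   124.19] ydir deg -78.04 z [-2.e-04  1.e-04 -1.e+00] F [-0.49  0.02  0.35] M [-0.04  0.11  0.03] op 23.8 q [-0.54  0.45  0.88  2.06 -0.47  0.84 -0.75]
dark high 276 z p95 [109.14681233 124.39484592 133.94488448] gx,gy -63.87731681796697 -709.656194577198
```

View pics/wra.png

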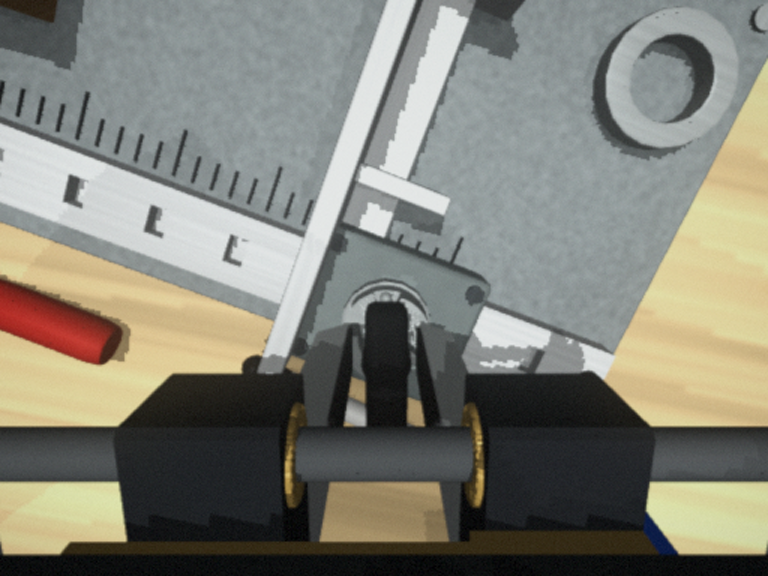

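View pics/sca.png

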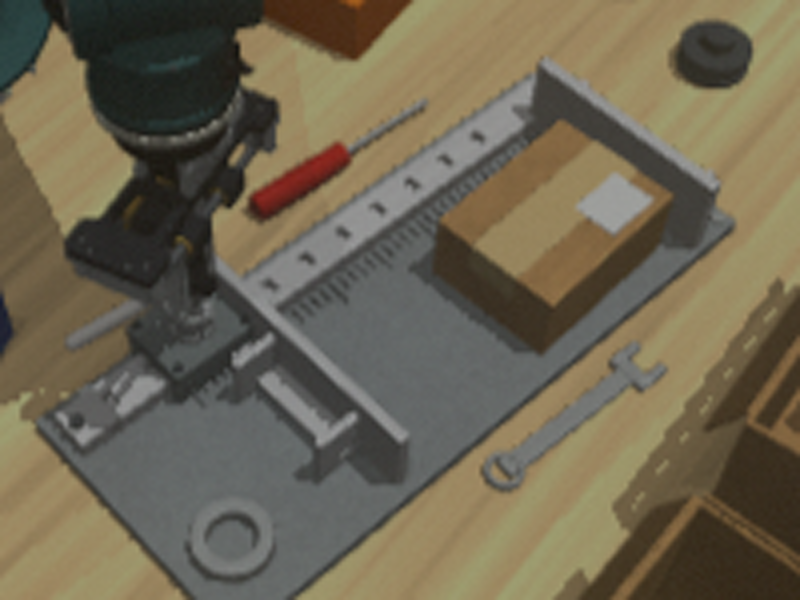

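The wrist view shows the bar still turned and free between the open fingers (385,350), with the tool force near zero, so the plunger is parked. Now I slide the head along the rail with the rear finger on the bar. The carton's near edge is about 150 mm of travel away.

Request:
{"name": "play_rows", "arguments": {
  "deltas": [
    [0,0,0,0.5,3,0,24],
    [0,0,0,0.5,3,0,24],
    [0,0,0,0.8,5,0,24],
    [0,0,0,1,6,0,24],
    [0,0,0,1,6,0,24],
    [0,0,0,1,6,0,24],
    [0,0,0,1,6,0,24],
    [0,0,0,0.6,4,0,24]
  ]
}}

```text
clock: 9.95
tcp_pos: [482.0, -75.8, 124.2]
ee_rot: [0.995, 0.104, -0.0, -0.0]
ft_force: [0.8, -1.4, 0.0]
opening: 24.0
```

```bash
python3 look.py b
```

```text
t9.95 tcp [482.   -75.76 124.2 ] ydir deg -78.01 z [-1.e-04  2.e-04 -1.e+00] F [ 0.76 -1.36  0.04] M [-0.42  0.18  0.03] op 24.0 q [-0.63  0.45  0.88  2.06 -0.47  0.84 -0.83]
dark high 258 z p95 [109.78513829 123.72806029 133.46444525] gx,gy -63.67530508827235 -710.5668652606096
```

View pics/wrb.png

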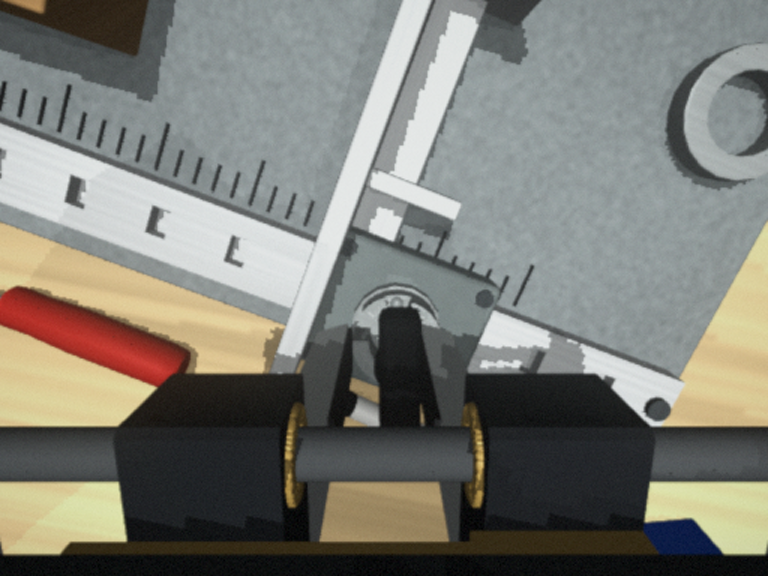

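The head follows at about 1.4 N and the bar stays parked against the rear finger (400,350). Continuing.

Request:
{"name": "play_rows", "arguments": {
  "deltas": [
    [0,0,0,1,6,0,24],
    [0,0,0,1.3,8,0,24],
    [0,0,0,1.3,8,0,24],
    [0,0,0,1.3,8,0,24],
    [0,0,0,1.3,8,0,24],
    [0,0,0,1.3,8,0,24],
    [0,0,0,1.3,8,0,24],
    [0,0,0,1,6,0,24]
  ]
}}

```text
clock: 10.85
tcp_pos: [491.8, -15.6, 124.2]
ee_rot: [0.995, 0.104, -0.0, -0.0]
ft_force: [-0.9, -2.1, 0.5]
opening: 24.3
```

Request:
{"name": "play_rows", "arguments": {
  "deltas": [
    [0,0,0,0.8,5,0,24],
    [0,0,0,0.8,5,0,24],
    [0,0,0,0.8,5,0,24],
    [0,0,0,0.8,5,0,24],
    [0,0,0,0.6,4,0,24],
    [0,0,0,0.5,3,0,24],
    [0,0,0,0.3,2,0,24],
    [0,0,0,0.3,2,0,24]
  ]
}}

```text
clock: 11.65
tcp_pos: [496.6, 14.6, 124.2]
ee_rot: [0.995, 0.104, -0.0, -0.0]
ft_force: [0.4, -2.3, -0.5]
opening: 23.7
```

```bash
python3 look.py c
```

```text
t11.65 tcp [496.59  14.56 124.21] ydir deg -78.04 z [-1.e-04  0.e+00 -1.e+00] F [ 0.42 -2.27 -0.51] M [-0.41  0.15  0.01] op 23.7 q [-0.8   0.46  0.87  2.04 -0.47  0.85 -1.01]
dark high 254 z p95 [110.18748886 123.7457955  133.75828239] gx,gy -62.933103186331195 -713.5134128797538
```

View pics/wrc.png

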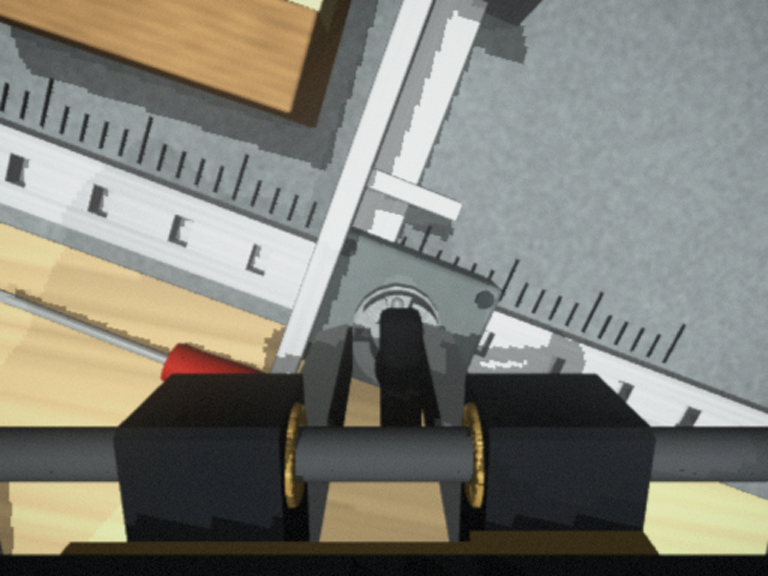

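View pics/scc.png

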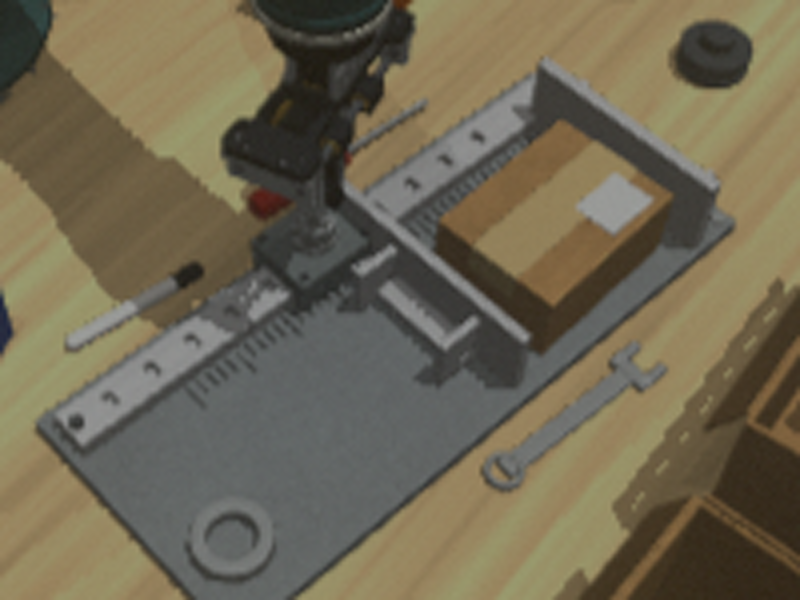

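The scene view shows the jaw near the carton, about 20–25 mm away (jaw edge 440,270; carton corner 440,240), with the screwdriver undisturbed. Slowing down.

Request:
{"name": "play_rows", "arguments": {
  "deltas": [
    [0,0,0,0.3,2,0,24],
    [0,0,0,0.3,2,0,24],
    [0,0,0,0.3,2,0,24],
    [0,0,0,0.3,2,0,24],
    [0,0,0,0.3,2,0,24],
    [0,0,0,0.3,2,0,24],
    [0,0,0,0.3,2,0,24],
    [0,0,0,0.3,2,0,24]
  ]
}}

```text
clock: 12.55
tcp_pos: [499.1, 30.6, 124.3]
ee_rot: [0.995, 0.104, 0.0, -0.0]
ft_force: [1.6, -1.4, -0.8]
opening: 23.9
```

Request:
{"name": "play_rows", "arguments": {
  "deltas": [
    [0,0,0,0.2,1.2,0,24],
    [0,0,0,0.2,1.2,0,24],
    [0,0,0,0.2,1.2,0,24],
    [0,0,0,0.2,1.2,0,24],
    [0,0,0,0.2,1.2,0,24],
    [0,0,0,0.2,1.2,0,24],
    [0,0,0,0.2,1.2,0,24],
    [0,0,0,0.2,1.2,0,24]
  ]
}}

```text
clock: 13.35
tcp_pos: [500.6, 39.9, 124.2]
ee_rot: [0.995, 0.104, -0.0, 0.0]
ft_force: [0.5, -4.6, 0.4]
opening: 24.2
```

```bash
python3 look.py d
```

```text
t13.35 tcp [500.59  39.94 124.23] ydir deg -78.05 z [-1.e-04 -2.e-04 -1.e+00] F [ 0.5  -4.57  0.35] M [-0.79  0.02  0.  ] op 24.2 q [-0.84  0.47  0.87  2.03 -0.48  0.85 -1.06]
dark high 245 z p95 [109.43390588 123.5574759  133.22311763] gx,gy -63.31232869559916 -713.2881060116962
```

View pics/scd.png

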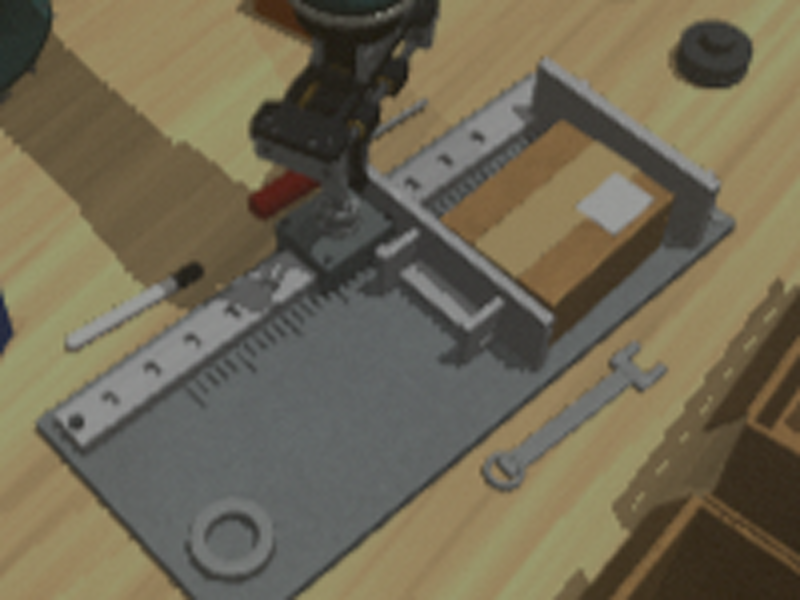

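View pics/wrd.png

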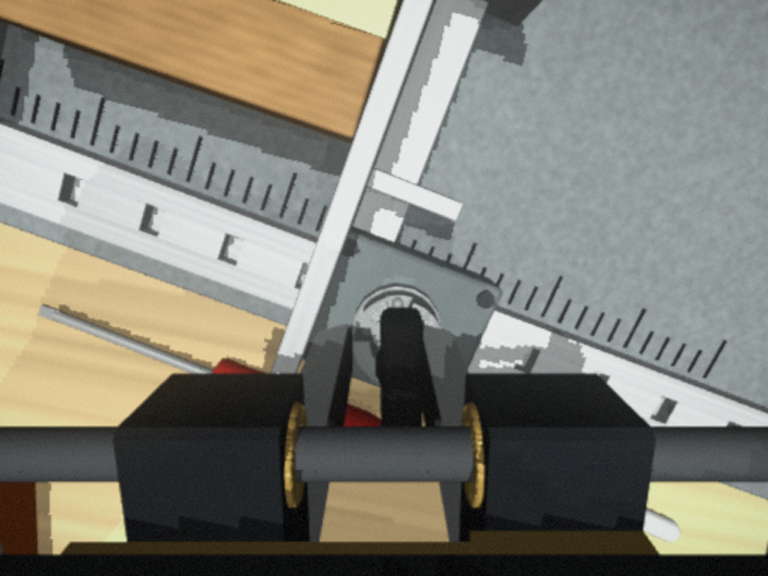

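The jaw has met the carton: force rose to 4.6 N and the corner touches at (450,215). I continue gently.

Request:
{"name": "play_rows", "arguments": {
  "deltas": [
    [0,0,0,0.2,1,0,24],
    [0,0,0,0.2,1,0,24],
    [0,0,0,0.2,1,0,24],
    [0,0,0,0.2,1,0,24],
    [0,0,0,0.2,1,0,24],
    [0,0,0,0.2,1,0,24],
    [0,0,0,0.2,1,0,24],
    [0,0,0,0.2,1,0,24]
  ]
}}

```text
clock: 14.25
tcp_pos: [502.1, 48.2, 124.2]
ee_rot: [0.995, 0.104, -0.0, -0.0]
ft_force: [-1.4, -3.4, 1.2]
opening: 23.9
```

```bash
python3 look.py e
```

```text
t14.25 tcp [502.09  48.2  124.18] ydir deg -78.04 z [-3.e-04  1.e-04 -1.e+00] F [-1.44 -3.39  1.16] M [-0.8  0.5 -0. ] op 23.9 q [-0.85  0.47  0.87  2.03 -0.48  0.86 -1.08]
dark high 256 z p95 [108.91877397 123.40837111 134.14307883] gx,gy -63.086906718355245 -714.0549700887507
```

View pics/sce.png

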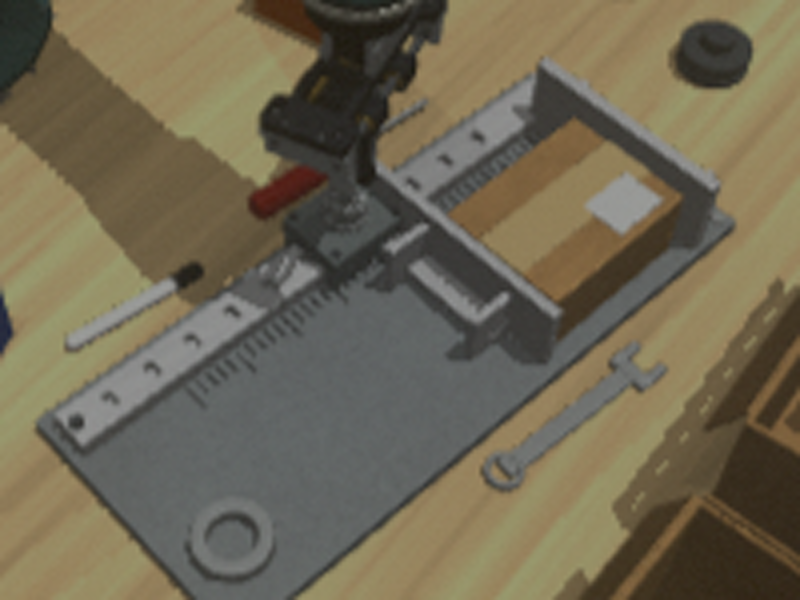

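The carton slides along with the jaw at 3.4 N, and a gap of roughly 10 mm remains at the plate (600,140). Continuing in smaller steps.

Request:
{"name": "play_rows", "arguments": {
  "deltas": [
    [0,0,0,0.1,0.8,0,24],
    [0,0,0,0.1,0.8,0,24],
    [0,0,0,0.1,0.8,0,24],
    [0,0,0,0.1,0.8,0,24],
    [0,0,0,0.1,0.7,0,24],
    [0,0,0,0.1,0.7,0,24],
    [0,0,0,0.1,0.7,0,24],
    [0,0,0,0.1,0.7,0,24]
  ]
}}

```text
clock: 15.15
tcp_pos: [503.0, 54.1, 124.2]
ee_rot: [0.995, 0.104, -0.0, -0.0]
ft_force: [-0.2, -4.2, -0.7]
opening: 23.8
```

Request:
{"name": "play_rows", "arguments": {
  "deltas": [
    [0,0,0,0.1,0.4,0,24],
    [0,0,0,0.1,0.4,0,24],
    [0,0,0,0.1,0.4,0,24],
    [0,0,0,0.1,0.4,0,24],
    [0,0,0,0,0.4,0,24],
    [0,0,0,0.1,0.4,0,24],
    [0,0,0,0.1,0.4,0,24],
    [0,0,0,0,0.4,0,24]
  ]
}}

```text
clock: 15.95
tcp_pos: [503.6, 57.3, 124.2]
ee_rot: [0.995, 0.104, -0.0, -0.0]
ft_force: [-1.1, -4.6, -0.0]
opening: 23.8
```

```bash
python3 look.py f
```

```text
t15.95 tcp [503.57  57.31 124.22] ydir deg -78.04 z [-1.e-04  1.e-04 -1.e+00] F [-1.07 -4.65 -0.05] M [-0.89  0.41  0.  ] op 23.8 q [-0.87  0.48  0.86  2.02 -0.48  0.86 -1.09]
dark high 249 z p95 [110.55003466 123.20958101 133.83654274] gx,gy -63.29306355474226 -712.7564749510344
```

View pics/scf.png

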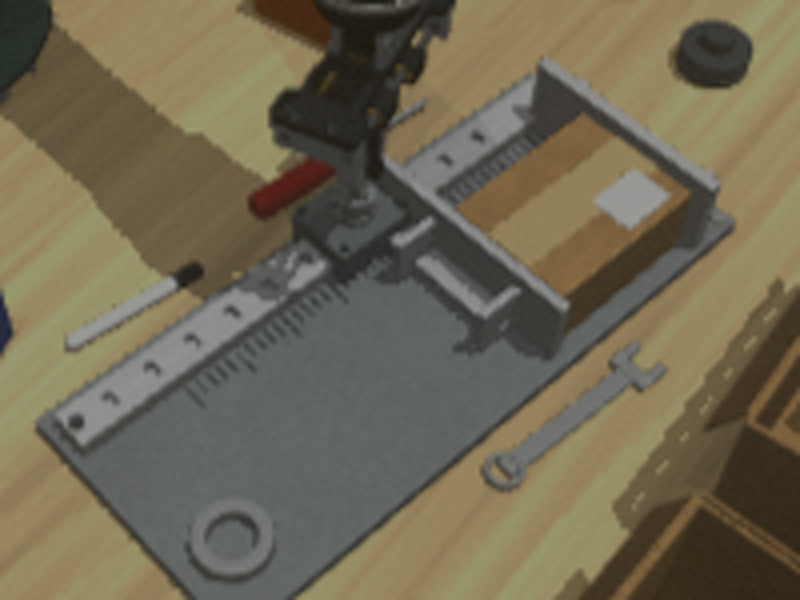

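The carton is still gliding at 4.6 N and the plate is close. I go on at 0.3 mm per row.

Request:
{"name": "play_rows", "arguments": {
  "deltas": [
    [0,0,0,0,0.3,0,24],
    [0,0,0,0.1,0.3,0,24],
    [0,0,0,0,0.3,0,24],
    [0,0,0,0.1,0.3,0,24],
    [0,0,0,0,0.3,0,24],
    [0,0,0,0.1,0.3,0,24],
    [0,0,0,0,0.3,0,24],
    [0,0,0,0.1,0.3,0,24]
  ]
}}

```text
clock: 16.85
tcp_pos: [504.0, 59.7, 124.2]
ee_rot: [0.995, 0.104, -0.0, -0.0]
ft_force: [-0.9, -3.4, -0.7]
opening: 24.0
```

```bash
python3 -c "
from h import *
show()"
```

```text
t16.85 tcp [503.96  59.72 124.21] ydir deg -78.04 z [-1.e-04  1.e-04 -1.e+00] F [-0.93 -3.38 -0.71] M [-0.88  0.44 -0.05] op 24.0 q [-0.87  0.48  0.86  2.02 -0.48  0.86 -1.1 ]
```

Request:
{"name": "play_rows", "arguments": {
  "deltas": [
    [0,0,0,0,0.3,0,24],
    [0,0,0,0.1,0.3,0,24],
    [0,0,0,0,0.3,0,24],
    [0,0,0,0.1,0.3,0,24],
    [0,0,0,0,0.3,0,24],
    [0,0,0,0.1,0.3,0,24],
    [0,0,0,0,0.3,0,24],
    [0,0,0,0.1,0.3,0,24]
  ]
}}

```text
clock: 17.65
tcp_pos: [504.4, 62.1, 124.2]
ee_rot: [0.995, 0.104, -0.0, -0.0]
ft_force: [-2.0, -4.4, -0.3]
opening: 23.9
```

```bash
python3 look.py g
```

```text
t17.65 tcp [504.36  62.1  124.21] ydir deg -78.04 z [-1.e-04  1.e-04 -1.e+00] F [-2.04 -4.37 -0.31] M [-0.91  0.49 -0.  ] op 23.9 q [-0.87  0.48  0.86  2.02 -0.48  0.86 -1.1 ]
dark high 243 z p95 [109.67215531 124.26344134 133.64261734] gx,gy -63.29228406084994 -713.6023456997314
```

View pics/scg.png

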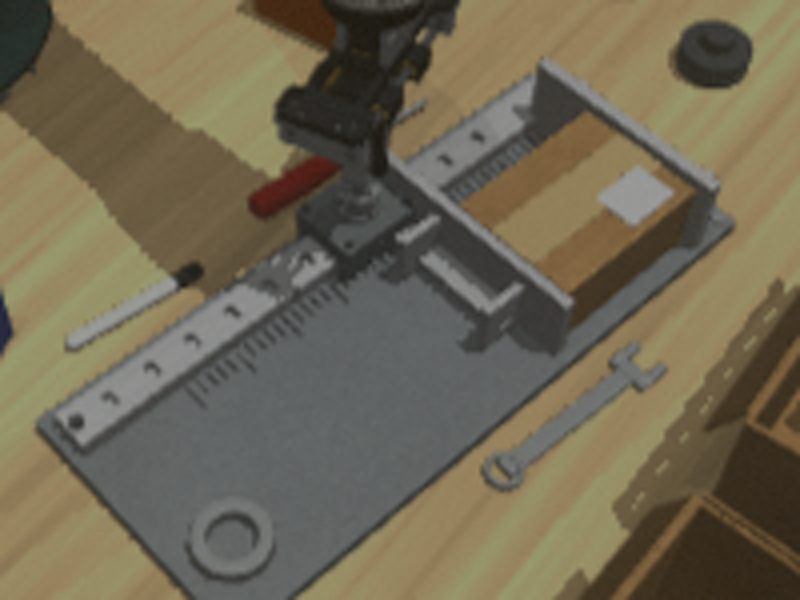

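Request:
{"name": "play_rows", "arguments": {
  "deltas": [
    [0,0,0,0,0.3,0,24],
    [0,0,0,0.1,0.3,0,24],
    [0,0,0,0,0.3,0,24],
    [0,0,0,0.1,0.3,0,24],
    [0,0,0,0,0.3,0,24],
    [0,0,0,0.1,0.3,0,24],
    [0,0,0,0,0.3,0,24],
    [0,0,0,0.1,0.3,0,24]
  ]
}}

```text
clock: 18.55
tcp_pos: [504.7, 63.6, 124.2]
ee_rot: [0.995, 0.104, -0.0, 0.0]
ft_force: [-2.6, -9.9, 0.7]
opening: 23.8
```

```bash
cat > gap.py <<'E'
from h import *
show(); s=snapshot("top"); W=pts(s);Z=W[:,:,2]
import sys; save(s,"top"+sys.argv[1],(120,240,150,350),4)
yg=np.array([.158,.987]); xg=np.array([.987,-.158]); G=(W[:,:,:2]-[579.9,19.5]); gx=G@xg; gy=G@yg
hsv=cv2.cvtColor(s["pixels"],cv2.COLOR_RGB2HSV)
m=(Z>80)&(Z<92)&(gx>-60)&(gx<115)&(gy>0)&(gy<235)&(hsv[:,:,1]>70)
for a in range(-30,100,15):
    k=m&(gx>=a)&(gx<a+15)
    if k.sum()>5: print(a,k.sum(),gy[k].min().round(1),gy[k].max().round(1))
E
python3 gap.py a
```

```text
t18.55 tcp [504.66  63.61 124.21] ydir deg -78.08 z [-2.e-04 -9.e-04 -1.e+00] F [-2.64 -9.89  0.67] M [-2.25  0.82 -0.03] op 23.8 q [-0.88  0.48  0.86  2.02 -0.48  0.86 -1.11]
-15 85 162.0 222.1
0 89 154.8 222.5
15 48 152.9 219.9
60 79 71.8 219.7
75 131 71.3 223.6
90 146 72.9 220.0
```

View pics/topa.png

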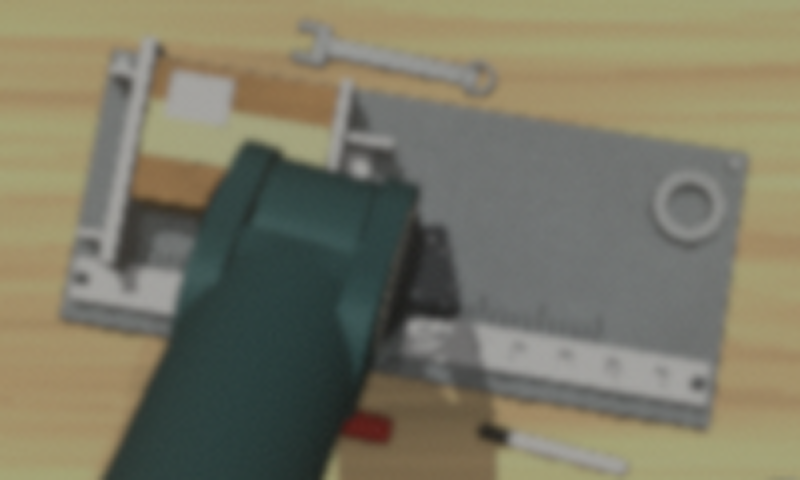

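The force has risen sharply to about 10 N and the tool lags its command by 0.9 mm. In the top view the carton spans from the jaw (340,130) to the plate (140,130). I'll hold for a moment and see whether it settles.

Request:
{"name": "play_rows", "arguments": {
  "deltas": [
    [0,0,0,0,0,0,24],
    [0,0,0,0,0,0,24],
    [0,0,0,0,0,0,24],
    [0,0,0,0,0,0,24],
    [0,0,0,0,0,0,24],
    [0,0,0,0,0,0,24],
    [0,0,0,0,0,0,24],
    [0,0,0,0,0,0,24]
  ]
}}

```text
clock: 19.4
tcp_pos: [504.6, 63.6, 124.2]
ee_rot: [0.995, 0.104, -0.0, 0.0]
ft_force: [-2.9, -9.1, 0.3]
opening: 24.1
```

```bash
python3 look.py h
```

```text
t19.40 tcp [504.64  63.64 124.21] ydir deg -78.08 z [-3.e-04 -8.e-04 -1.e+00] F [-2.86 -9.08  0.28] M [-2.09  0.73  0.01] op 24.1 q [-0.88  0.48  0.86  2.02 -0.48  0.86 -1.11]
dark high 240 z p95 [110.22255732 123.24275763 133.28413323] gx,gy -63.33376619214247 -712.9270474644542
```

View pics/sch.png

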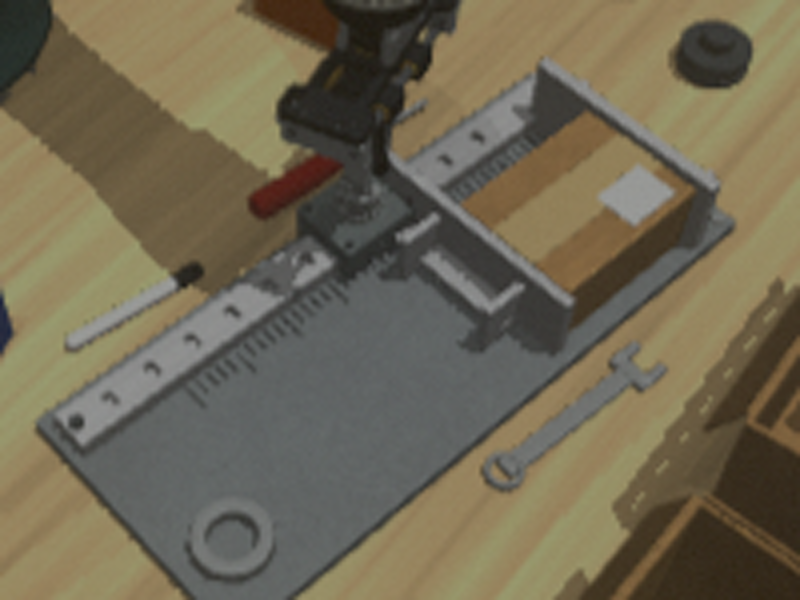

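View pics/wrh.png

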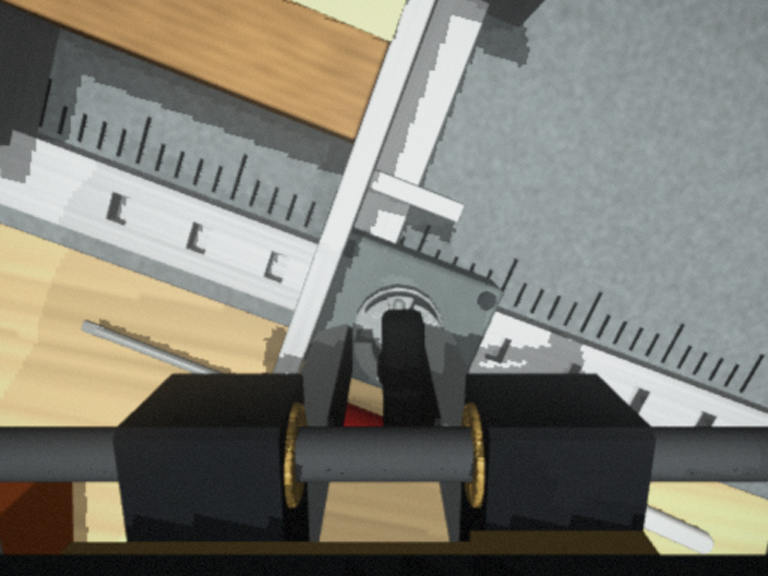

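The force holds steady at about 9.5 N, so the carton is solid between jaw and plate, and the bar is still parked. I'll back the finger off, centre around the bar and rise.

Request:
{"name": "play_rows", "arguments": {
  "deltas": [
    [0,0,0,-0.1,-0.5,0,24],
    [0,0,0,-0.1,-0.5,0,24],
    [0,0,0,-0.2,-1,0,24],
    [0,0,0,-0.2,-1.2,0,24],
    [0,0,0,-0.2,-1.5,0,24],
    [0,0,0,-0.2,-1.2,0,24],
    [0,0,0,0,0,0,24],
    [0,0,0,0,0,0,24]
  ]
}}

```text
clock: 20.3
tcp_pos: [503.8, 58.6, 124.3]
ee_rot: [0.995, 0.104, 0.0, -0.0]
ft_force: [0.7, 0.5, -0.8]
opening: 24.3
```

```bash
python3 look.py i
```

```text
t20.30 tcp [503.82  58.64 124.26] ydir deg -78.04 z [ 0.e+00  2.e-04 -1.e+00] F [ 0.74  0.49 -0.76] M [ 0.    0.16 -0.04] op 24.3 q [-0.87  0.48  0.86  2.02 -0.48  0.86 -1.1 ]
dark high 245 z p95 [109.69698183 123.48973703 133.0782854 ] gx,gy -63.130924913825176 -714.2712529187743
```

View pics/wri.png

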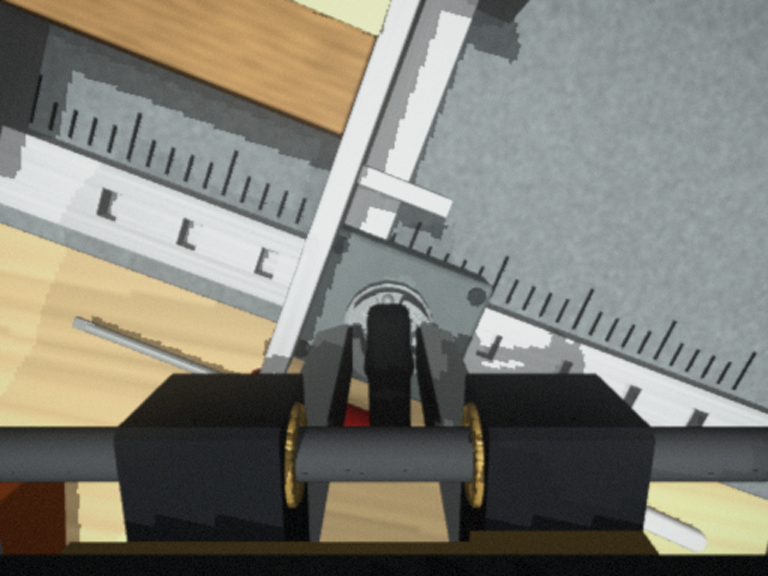

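The bar (388,345) is centred between the fingers with no contact force. Rising.

Request:
{"name": "play_rows", "arguments": {
  "deltas": [
    [0,0,0,0,0,4,24],
    [0,0,0,0,0,8,24],
    [0,0,0,0,0,12,24],
    [0,0,0,0,0,14,24],
    [0,0,0,0,0,16,30],
    [0,0,0,0,0,16,30],
    [0,0,0,0,0,14,30],
    [0,0,0,0,0,10,30]
  ]
}}

```text
clock: 21.2
tcp_pos: [504.0, 58.7, 219.8]
ee_rot: [0.995, 0.104, 0.001, -0.0]
ft_force: [-1.1, -0.7, 0.6]
opening: 29.9
```

```bash
python3 - <<'E'
from h import *
show(); w=snapshot("wrist"); save(w,"wrj",scale=1.5); s=snapshot("scene"); save(s,"scj",(130,280,170,370),4)
W=pts(w);Z=W[:,:,2]
yg=np.array([.158,.987]); xg=np.array([.987,-.158]); G=(W[:,:,:2]-[579.9,19.5]); gx=G@xg; gy=G@yg
m=(np.abs(gx+85)<30)&(gy<60)&(gy>0)&(Z>112)&(Z<140)
print(m.sum(),np.percentile(Z[m],[10,50,90])); r=cv2.minAreaRect(W[m][:,:2].astype(np.float32)); print(r)
print(np.median(gx[m]),np.median(gy[m]))
E
```

```text
t21.20 tcp [504.04  58.65 219.83] ydir deg -78.04 z [ 1.e-03  8.e-04 -1.e+00] F [-1.11 -0.73  0.6 ] M [ 0.    0.15 -0.03] op 29.9 q [-0.99  0.33  0.99  1.94 -0.32  1.04 -1.22]
1086 [124.92089671 126.46390263 127.42387681]
((502.6872863769531, 57.16119384765625), (47.354698181152344, 14.211977005004883), 12.111621856689453)
-80.29829045594236 25.10806889582672
```

View pics/wrj.png

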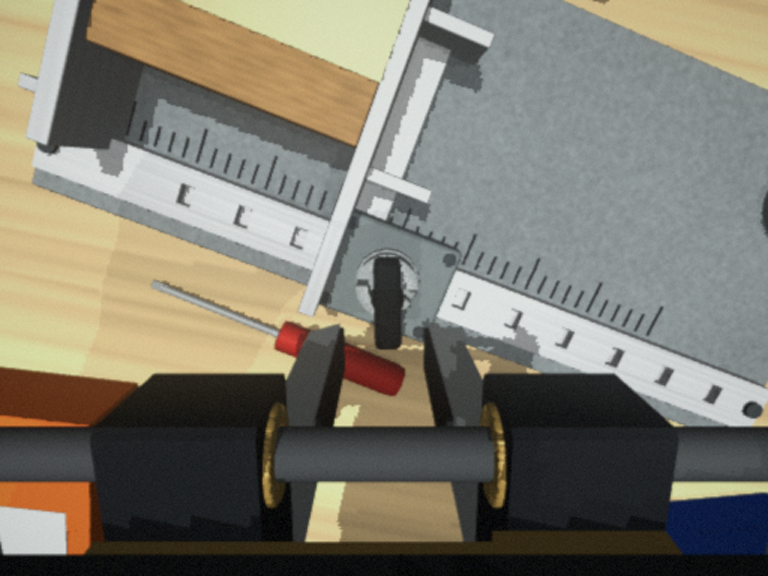

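View pics/scj.png

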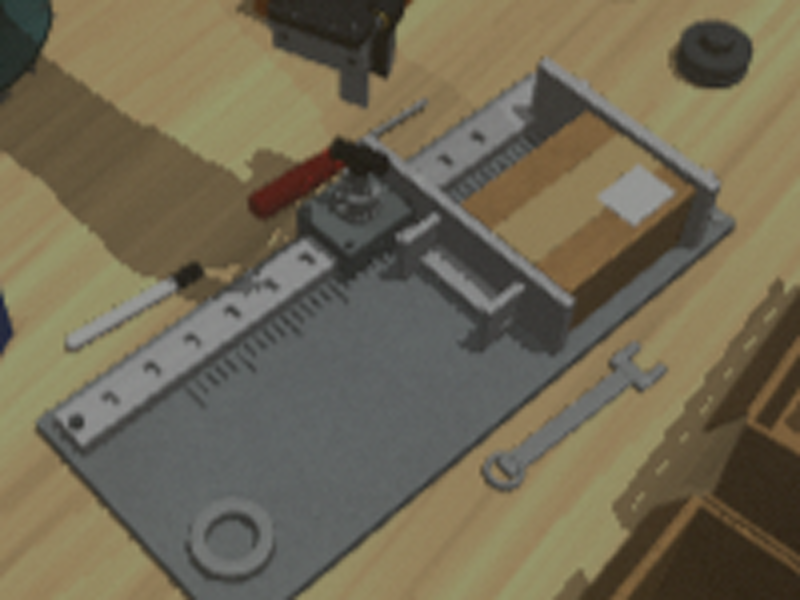

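The bar is parked: its top is at 126.5 mm against 127 expected at 7 mm lift, and it is turned about 69°. I retreat for a clear top view of the carton.

Request:
{"name": "play_rows", "arguments": {
  "deltas": [
    [0,0,0,-8,20,4,30],
    [0,0,0,-18,42,4,30],
    [0,0,0,-18,42,4,30],
    [0,0,0,-18,42,4,30],
    [0,0,0,-18,42,0,30],
    [0,0,0,-18,42,0,30],
    [0,0,0,-18,42,0,30],
    [0,0,0,-10,25,0,30]
  ]
}}

```text
clock: 22.1
tcp_pos: [375.5, 358.6, 233.6]
ee_rot: [0.994, 0.106, -0.0, 0.0]
ft_force: [1.1, -0.2, -0.6]
opening: 29.9
```

```bash
cat > gap2.py <<'E'
from h import *
show(); s=snapshot("top"); W=pts(s);Z=W[:,:,2]; save(s,"topk",(120,240,150,350),4)
th=np.radians(9.0); yg=np.array([np.sin(th),np.cos(th)]); xg=np.array([yg[1],-yg[0]]); G=(W[:,:,:2]-[579.9,19.5]); gx=G@xg; gy=G@yg
hsv=cv2.cvtColor(s["pixels"],cv2.COLOR_RGB2HSV)
m=(Z>80)&(Z<92)&(gx>-60)&(gx<115)&(gy>50)&(gy<240)&(hsv[:,:,1]>70)
print("carton",cv2.minAreaRect(W[m][:,:2].astype(np.float32)))
j=(gx>-110)&(gx<115)&(gy>40)&(gy<90)&(Z>75)&(Z<92)&(hsv[:,:,1]<60); print("jaw",cv2.minAreaRect(W[j][:,:2].astype(np.float32)),gy[j].mean())
# long edges slope
for a in range(80,215,20):
    k=m&(gy>=a)&(gy<a+20); print(a,gx[k].min().round(1),gx[k].max().round(1))
E
python3 gap2.py
```

```text
t22.10 tcp [375.48 358.63 233.56] ydir deg -77.84 z [-9.e-04 -3.e-04 -1.e+00] F [ 1.08 -0.22 -0.63] M [-0.06  0.16  0.  ] op 29.9 q [-1.57  0.32  0.91  1.89 -0.29  1.07 -1.9 ]
carton ((650.31689453125, 156.6700439453125), (152.8280792236328, 126.92803955078125), 80.23257446289062)
jaw ((589.4310913085938, 83.83462524414062), (48.67368698120117, 218.4201202392578), 81.40817260742188) 68.13927165799474
80 -14.8 103.4
100 -14.5 103.0
120 -14.3 103.7
140 -15.3 103.1
160 -14.1 103.5
180 -14.5 102.8
200 -14.5 102.9
```

View pics/topk.png

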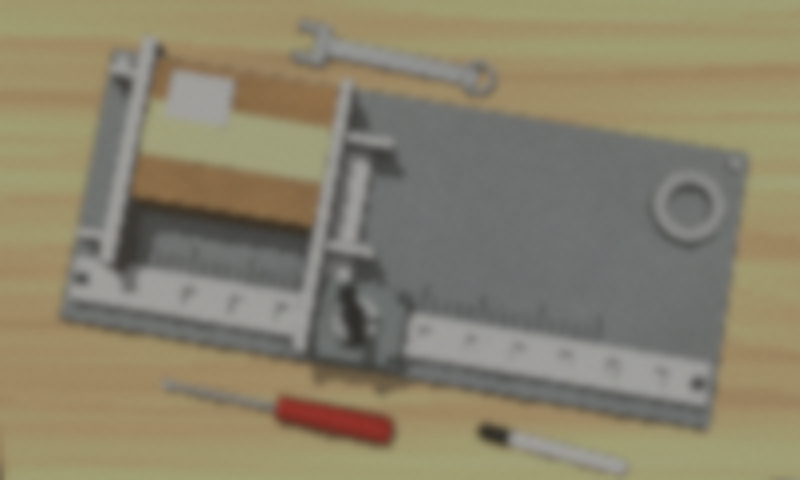

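The top view shows the carton square between the plate (135,150) and the jaw (330,170). Its long edges are parallel to the rail within 0.5–1 mm over the length. The T-bar is still turned (350,315), and the bearing, wrench, screwdriver and marker are where they were. I'm handing in.

```bash
python3 -c "
from h import *
show(); print(bot.finish_job())"
```

```text
t22.15 tcp [374.19 361.54 233.32] ydir deg -77.65 z [-1.e-03 -3.e-04 -1.e+00] F [-3.32  4.61 -0.62] M [0.24 0.36 0.08] op 30.1 q [-1.57  0.32  0.91  1.89 -0.29  1.07 -1.9 ]
the job is handed in; nothing more can be done
None
```

The plunger is parked and the carton lies square and snug between the jaw and the end plate. I handed the job in at about 22 s of the 61 s allowed.

- **Plunger:** I lifted the T-handle about 9.5 mm, with no jump in force to suggest the hard stop. I turned it about 69° clockwise and lowered it into the rest notch. After release the bar's top measured 126.5 mm, where 127 is expected when parked.
- **Head:** I slid it about 175 mm, pushing the T-handle with one loosely spaced finger. The carton glided at 3–5 N. At the end plate the force rose to about 10 N and held steady, so I stopped there, backed off without contact and withdrew.
- **Last checks:** The carton's long edges run parallel to the rail within about 1 mm. The bearing, wrench, screwdriver and marker are where they were.
- **Less certain:**
  - The cameras cannot rule out a gap under 1 mm from springback when I let go; the snug fit rests on the force reading just before.
  - The last force reading, about 5 N with the gripper in free air, I put down to the arm still settling.
  - A 3–6 N sideways force appeared on the handle during the lift and turn. I did not explain it, but it was gone on release.

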